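Stamp the tea sample tins on the indexing slide

TASK

Load every small lidded tea sample tin on the counter upright into the nests of the stamping slide (any nest, one tin each), then stamp the lids one by one in the colour order white, green, blue, red, skipping colours that are not there. For each stamp pull the index knob up, slide the carriage until that tin is under the stamp and let the knob go so that its pin drops fully into the notch, and only then press the plunger down to its stop, hold it there for half a second and let it come up. Finish with the carriage back at its loading end, locked by its pin, and all the tins still standing in their nests, leaving the cup, the tray and the big caddy where they are.

Things in the scene. Friction and masses are not known exactly. Their poses are not given: they have to be found in the camera images.
- coder: Hand stamping slide, fixed to the counter: dark base 100 x 600 mm, 12 mm thick, y -210 to 390 mm. Origin on the counter; y runs along the slide, x away from the robot. In this frame the stamp axis is at x 0, y 170 mm; the green arm there (y 153 to 187, x -28 to 97 mm) lies 153 to 177 mm high, its column at x 61 to 97 mm. Ticks on the front edge mark the notches (red: home).
- carriage (a joint): Aluminium carriage (80 x 340 mm, top 36 mm high) with three white nests and the index knob; m, 0 = home (loading end, farthest from the stamp), grows along the slide's +y. The pin locks it at 0, 0.085, 0.170, 0.255 (play 1.5 mm). nest_a is under the stamp at 0.085, nest_b at 0.170, nest_c at 0.255; at home all nests are clear of the arm. Friction 1.5 N with the pin out.
- index_knob (a joint): Spring index knob on the carriage, pulled straight up; m, 0 = pin fully down in a notch, 0.018 = fully up. The pin clears the index bar from 0.011 on. Let go between notches, it rides on the bar (about 0.010) and drops in when the carriage is slid to a notch. The spring pulls down with 4 N at 0, 8 N fully up.
- knob_grip (a point): Middle of the index knob's black grip (30 mm diameter, 26 mm high, vertical axis, with an orange flange 36 mm across on top whose upper face is 18 mm above this point). It is 75 mm above the counter when the pin is down, 85 mm from the centre of nest_c towards the slide's -y, and moves with carriage and knob.
- plunger (a joint): Stamp plunger, pressed straight down; m, 0 = up, 0.020 = at its stop. A spring returns it; it takes 5 N to start and 10 N at the stop.
- plunger_top (a point): Centre of the top of the plunger's black palm head (48 mm diameter, 28 mm high, nearly flat top); 236 mm above the counter when up, 216 mm when fully pressed.
- stamp_face (a point): Centre of the underside of the stamp pad (36 mm diameter) on the stamp axis; when the plunger is up it is 20.5 mm above the lid of a tin seated in the nest below it, and at the stop it just meets the lid.
- nest_a (a point): Centre of the floor of a nest on the carriage (nearest the stamp): square pocket 62 mm inside, walls 5 mm thick and 12 mm high, floor 36 mm above the counter. The nests are 85 mm apart along the slide's y. Moves with the carriage.
- nest_b (a point): Centre of the floor of a nest on the carriage (the middle one): square pocket 62 mm inside, walls 5 mm thick and 12 mm high, floor 36 mm above the counter. The nests are 85 mm apart along the slide's y. Moves with the carriage.
- nest_c (a point): Centre of the floor of a nest on the carriage (nearest the knob): square pocket 62 mm inside, walls 5 mm thick and 12 mm high, floor 36 mm above the counter. The nests are 85 mm apart along the slide's y. Moves with the carriage.
- tin_white_mid (a point): Centre (half-way up) of the closed gold tea sample tin with the white lid: 56 mm diameter, 72 mm high, about 0.2 kg, the top 18 mm is the white lid; z axis along the tin, up when it stands. None if this tin is absent.
- tin_green_mid (a point): Centre (half-way up) of the closed gold tea sample tin with the green lid: 56 mm diameter, 72 mm high, about 0.2 kg, the top 18 mm is the green lid; z axis along the tin, up when it stands. None if this tin is absent.
- tin_blue_mid (a point): Centre (half-way up) of the closed gold tea sample tin with the blue lid: 56 mm diameter, 72 mm high, about 0.2 kg, the top 18 mm is the blue lid; z axis along the tin, up when it stands. None if this tin is absent.
- tin_red_mid (a point): Centre (half-way up) of the closed gold tea sample tin with the red lid: 56 mm diameter, 72 mm high, about 0.2 kg, the top 18 mm is the red lid; z axis along the tin, up when it stands. None if this tin is absent.
- cup: White porcelain tasting cup, 72 mm wide, 55 mm high, origin under its centre; a bystander.
- tray: Empty white grading tray 150 x 150 x 30 mm, origin under its centre; a bystander.
- caddy: Large gold tea caddy, 76 mm diameter, 130 mm high, origin under its centre; a bystander.
Mind the look-alikes: they are no part of the job. What is shaped like the part that bears tin_white_mid but purple is not meant. What is shaped like the part that bears tin_blue_mid but pink or purple is not meant.

How it is judged:
On the way, in this order (a step that is already met when the one before it is completed fails the run):
1. the white-lidded tin is under the stamp and the plunger is held at its stop on its lid (horizontal distance between tin_white_mid and stamp_face below 0.008 m and z of stamp_face in the frame of tin_white_mid between 0.033 and 0.0385 m), for 0.2 s.
2. the green-lidded tin is under the stamp and the plunger is held at its stop on its lid (horizontal distance between tin_green_mid and stamp_face below 0.008 m and z of stamp_face in the frame of tin_green_mid between 0.033 and 0.0385 m), for 0.2 s.
3. the blue-lidded tin is under the stamp and the plunger is held at its stop on its lid (horizontal distance between tin_blue_mid and stamp_face below 0.008 m and z of stamp_face in the frame of tin_blue_mid between 0.033 and 0.0385 m), for 0.2 s.
4. the red-lidded tin is under the stamp and the plunger is held at its stop on its lid (horizontal distance between tin_red_mid and stamp_face below 0.008 m and z of stamp_face in the frame of tin_red_mid between 0.033 and 0.0385 m), for 0.2 s.
At the end, for the whole second after the job is handed in: Tins present stamped in the order white, green, blue, red (8 mm of the stamp axis, pad within 2.5 mm of the lid, 0.2 s); at the end the carriage is within 3 mm of home, index pin down and plunger up (2 mm), every tin stands at rest in a nest (8 mm, 0.08 rad) (value of joint carriage below 0.003 m and value of joint each of index_knob, plunger below 0.002 m and (horizontal distance between tin_white_mid and nest_a below 0.008 m or horizontal distance between tin_white_mid and nest_b below 0.008 m or horizontal distance between tin_white_mid and nest_c below 0.008 m) and angle between each of tin_white_mid, tin_green_mid, tin_blue_mid, tin_red_mid's own z axis and vertical below 0.08 rad and height (world z) of tin_white_mid between 0.067 and 0.077 m and linear speed of each of tin_white, tin_green, tin_blue, tin_red below 0.02 m/s and (horizontal distance between tin_green_mid and nest_a below 0.008 m or horizontal distance between tin_green_mid and nest_b below 0.008 m or horizontal distance between tin_green_mid and nest_c below 0.008 m) and height (world z) of tin_green_mid between 0.067 and 0.077 m and (horizontal distance between tin_blue_mid and nest_a below 0.008 m or horizontal distance between tin_blue_mid and nest_b below 0.008 m or horizontal distance between tin_blue_mid and nest_c below 0.008 m) and height (world z) of tin_blue_mid between 0.067 and 0.077 m and (horizontal distance between tin_red_mid and nest_a below 0.008 m or horizontal distance between tin_red_mid and nest_b below 0.008 m or horizontal distance between tin_red_mid and nest_c below 0.008 m) and height (world z) of tin_red_mid between 0.067 and 0.077 m); the robot touches nothing.
It fails at once if the plunger is pressed while the index pin is out of its notch (value of joint plunger above 0.012 m and value of joint index_knob above 0.005 m).
It fails at once if the cup is disturbed (moved over 30 mm) (distance of cup from where it was at the start of the episode above 0.03 m).
It fails at once if the tray is disturbed (moved over 30 mm) (distance of tray from where it was at the start of the episode above 0.03 m).
It fails at once if the caddy is disturbed (moved over 30 mm) (distance of caddy from where it was at the start of the episode above 0.03 m).
Of tin_white, tin_green, tin_blue, tin_red only 2 to 3 are there at a start; the rules pass over those that are not, and their reading is None.
At some moment in a run one of tin_white, tin_green, tin_blue, tin_red may be knocked a few centimetres aside while the robot is not near it.
It also fails if it takes over 210 s, if anything falls off the work surface, if the arm or the gripper's body presses on something with over 40 N, if the wrist force passes 120 N, or if a joint passes its speed limit or range.

ROBOT

A 6-joint arm with a two-finger parallel gripper is mounted at the origin on the work surface. World frame = base frame: x ahead of the robot, y to its left, z up, the work surface at z = 0. Lengths are in m, angles in rad, forces in N, time in s.
With the tool pointing down it reaches from about 0.225 to 0.875 m from the base axis. Payload 3.4 kg.
Tool frame: the origin (TCP) lies between the finger pads; the fingertips stand 8 mm ahead of it and the grasp point (between the pads) lies 11 mm behind it; z points along the fingers, y is the line along which they close (so a half turn about z gives the same grasp; the last joint's range is limited). The gripper opens to 85 mm and grips with 20 to 120 N. Pads are 22 mm wide; open, the fingers measure 114 mm over their backs; the gripper's body (76 mm by 85 mm) begins 54 mm behind the grasp point. The pads swing forward as they close: fully open they stand 13 mm farther back than shut.
Start: joints at [-1.353, 0.276, 1.505, -0, 1.361, -0.121], TCP at [0.191, -0.542, 0.239] pointing down, gripper open.
Joint ranges: [-2.89, 2.89], [-0.75, 2.08], [0.22, 2.7], [-1.18, 4.32], [0.11, 2.71], [-2.7, 2.7]. Speed limits (rad/s): [2.57, 2.57, 3.14, 3.14, 3.14, 3.14].

INTERFACE

Orientations are given as a unit quaternion [w, x, y, z].
In Python, from rig import manip gives the robot as it stands.
- The arm moves only by the tool move_arm, never from a script. Its argument "deltas" is a list that holds one entry, the list of rows, each a list of 5 numbers: the shift along the tool's x, y, z normalised to -1 to 1, where 1 is 80 cm, then the turn about the tool's z normalised to -1 to 1, where 1 is 120 degrees, then the closure, from -1 (fully open) to 1 (shut). In form: [[[tx, ty, tz, twist, grip], ...]]. A call has 1 to 12 rows; each row is the pose to reach, as a shift and turn from the pose commanded when the call began, along the tool's axes at that moment; what a row does not reach only later rows make up. A row lasts 1/10 s, in which the tool goes at most 50 mm and 8.59 degrees, less where a joint would pass 70% of its speed; a pose out of reach is approached as far as the arm can. A call with a number of a shift or a turn outside -1 to 1 is refused whole. A call with a gripper value outside its range is refused whole. The fingers move at their own pace and stop on an object; "squeeze" is the grip in N (left out, the last holds). Time passes only in rows, so rows that repeat a pose let the fingers close. It gives the time, the measured TCP pose, the force, the opening and the grip force at its end, in the units of the state.
- manip.get_state(): the state, without advancing time (a new reading comes with each control period).
- manip.get_image(name): name is "scene" or "top"; returns the picture (480x640x3 uint8, red, green, blue); there is no depth.
- manip.camera_params(name): a dict with "fx", "fy", "cx", "cy" (pixels), "R" (3x3) and "t" (3): a world point X has camera coordinates R X + t. Camera axes: x right, y down, z forward; pixel columns grow to the right and rows downward; lengths in m; the calibration is good to about 2 mm. A picture is of the moment at which its call begins. camera_params takes no time and is no camera call.
- manip.sign_off(): hands the job in; it is judged then, once.
The state is a dict: "clock": time; "qpos": joint angles; "qd": joint speeds; "effort": joint torques, N m; "position": TCP position; "ee_rot": TCP orientation; "contact_force": force on the tool from outside, world axes, zero at the start; "moment": the same for the moment, N m; "width": finger opening in m; "gripper_force": force on a finger pad.
Only numpy, scipy, OpenCV 4.12 (cv2) and the standard library are available. Lean on these libraries where they do the work, as an engineer would, in place of code of your own. Each camera call takes 0.05 s, during which the arm holds its last target. There are 200 camera calls.

## Working session

There is one attempt and no reset: what is moved stays moved. The work goes in short steps, Python scripts to look and compute and a tool call to move; the robot and the scene stay as the last step left them, time stands still between calls to the robot, and variables do not carry over. Pictures are saved under pics/ and viewed, at most 14 in all, crops included, and the job is handed in when it is done.

Besides the shell and the picture viewer there is one more tool, called after ">>>" as a command line: name --argument value ..., lists and objects as JSON in quotes. move_arm: Moves the arm, as the interface text tells. Scaled input: -1 to 1 covers 80 cm each way for a shift and 120 degrees each way for a turn. Its arguments: {"type":"object","properties":{"deltas":{"type":"array","items":{"type":"array","items":{"type":"array","items":{"type":"number","minimum":-1,"maximum":1}}}},"squeeze":{"type":"number"}},"required":["deltas"]}

```bash
mkdir -p pics; cat > h.py <<'E'
import numpy as np, cv2
from rig import manip
def grab(n,f):
    im=manip.get_image(n); cv2.imwrite('pics/'+f,im[:,:,::-1]); return im
def ray(n,u,v,z):
    c=manip.camera_params(n);R=np.array(c['R']);t=np.array(c['t'])
    d=R.T@np.array([(u-c['cx'])/c['fx'],(v-c['cy'])/c['fy'],1]);o=-R.T@t
    return o+d*(z-o[2])/d[2]
def proj(n,X):
    c=manip.camera_params(n);p=np.array(c['R'])@np.array(X)+np.array(c['t'])
    return np.array([c['fx']*p[0]/p[2]+c['cx'],c['fy']*p[1]/p[2]+c['cy']])
E
python3 - <<'E'
from h import *
for n in ('scene','top'):
    grab(n,n+'0.png'); c=manip.camera_params(n); print(n,-np.array(c['R']).T@np.array(c['t']),c['fx'],np.array(c['R'])[2])
s=manip.get_state();print(s)
E
```

```text
scene [1.26528057 0.55357376 1.24008233] 509.4402470062788 [-0.53563882 -0.38028462 -0.75397259]
top [0.22597041 0.00632871 1.4580967 ] 435.31026893369403 [ 0.20932386 -0.0025922  -0.97784293]
{'clock': 0.1, 'qpos': array([-1.35299269e+00,  2.76550014e-01,  1.50598633e+00, -2.27310273e-05,
        1.36074418e+00, -1.20994127e-01]), 'qd': array([-8.28010338e-05, -1.93938422e-03, -5.12042025e-03,  1.06189230e-04,
        4.07569685e-04, -1.54463962e-03]), 'effort': array([ 7.98184792e-04, -4.17701054e+01, -2.46404600e+01, -2.82565334e-04,
        5.76077247e-03,  5.87056803e-06]), 'position': array([ 0.19099327, -0.54186318,  0.23852386]), 'ee_rot': array([-8.42410921e-04,  9.85685535e-01,  1.68592152e-01, -5.19353007e-05]), 'contact_force': array([-0.16908803, -0.50500915,  0.72915045]), 'moment': array([-0.00062737,  0.05179654, -0.03327983]), 'gripper_force': 0.0, 'width': 0.08540946616126928}
```

View pics/scene0.png

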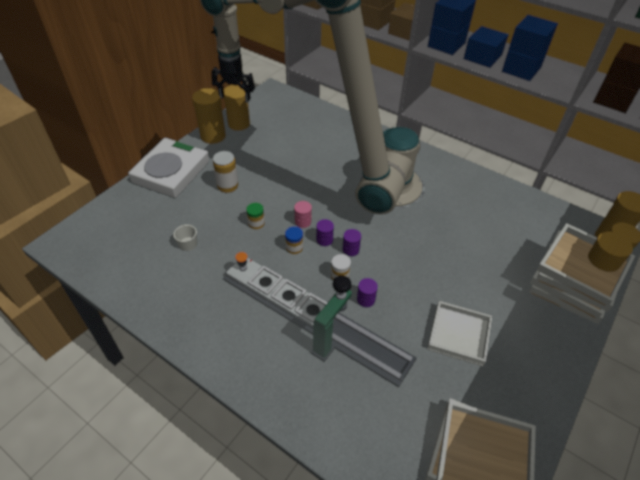

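View pics/top0.png

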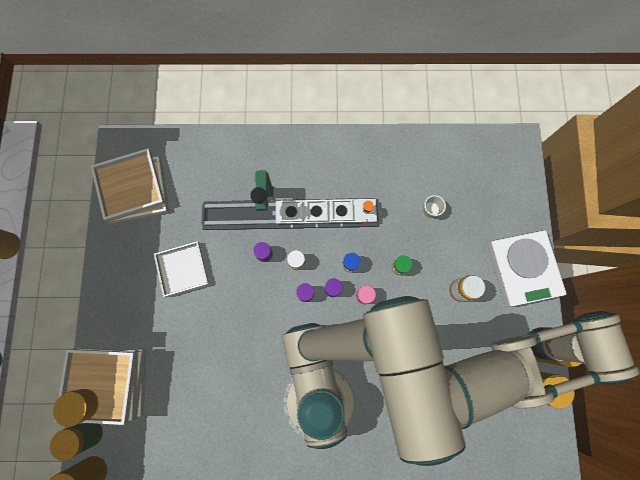

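Scene view: arm behind and four purple or pink decoys. Top view, lids: white (296,259), blue (351,261), green (403,265). Look-alikes: purple (262,251), (305,292), (333,287), pink (367,295), the white-lidded caddy (468,288) and the white cup (434,206). There is no red tin. I choose the three gold-bodied small tins and check them in one crop.

```bash
cat > m.py <<'E'
from h import *
H={'white':((0,0,170),(180,50,255)),'green':((45,120,50),(85,255,255)),'blue':((100,150,60),(125,255,255)),'purple':((130,80,40),(155,255,255)),'pink':((160,80,100),(176,255,255)),'orange':((5,170,150),(16,255,255))}
def blobs(im,col,box,amin=30):
    x0,y0,x1,y1=box
    m=cv2.inRange(cv2.cvtColor(im,cv2.COLOR_RGB2HSV),*map(np.array,H[col]))
    k=np.zeros_like(m);k[y0:y1,x0:x1]=m[y0:y1,x0:x1]
    n,_,st,ce=cv2.connectedComponentsWithStats(k)
    return [(ce[i].round(1),st[i][2:5]) for i in range(1,n) if st[i][4]>=amin]
E
python3 - <<'E'
from m import *
im=cv2.imread('pics/top0.png')[:,:,::-1]
for c,z in (('white',.072),('green',.072),('blue',.072),('purple',.072),('pink',.072),('orange',.093)):
    for p,s in blobs(im,c,(190,185,500,310)): print('top',c,p,s,ray('top',*p,z).round(4))
sc=cv2.imread('pics/scene0.png')[:,:,::-1]
for c,z in (('white',.072),('green',.072),('blue',.072),('purple',.072),('orange',.093)):
    for p,s in blobs(sc,c,(150,140,420,380)): print('scene',c,p,s,ray('scene',*p,z).round(4))
a=cv2.resize(im[170:310,190:500],None,fx=2.5,fy=2.5,interpolation=3)[:,:,::-1]
cv2.imwrite('pics/c1.png',a)
b=cv2.resize(sc[180:390,210:430],None,fx=2.7,fy=2.7,interpolation=3)[:,:,::-1]
cv2.imwrite('pics/c2.png',b)
E
```

```text
top white [434.7 206.4] [ 22  21 176] [ 0.6201 -0.383   0.072 ]
top white [318.7 212.2] [ 172   25 1487] [6.013e-01 5.000e-04 7.200e-02]
top white [227.4 204.9] [ 50   3 131] [0.6271 0.3022 0.072 ]
top white [196.3 267.4] [ 18  48 566] [0.4194 0.3934 0.072 ]
top white [496.4 250.8] [  9  31 153] [ 0.4706 -0.5738  0.072 ]
top white [295.3 258.2] [ 18  17 237] [0.4483 0.0764 0.072 ]
top white [473.4 286.4] [ 22  22 396] [ 0.3559 -0.4904  0.072 ]
top white [400.8 307.5] [26  6 76] [ 0.2904 -0.2566  0.072 ]
top green [403.  263.8] [ 17  17 233] [ 0.4291 -0.2697  0.072 ]
top blue [351.6 260.9] [ 17  17 226] [ 0.439  -0.1047  0.072 ]
top purple [262.2 251.3] [ 19  20 276] [0.4712 0.1835 0.072 ]
top purple [333.1 287.2] [ 18  19 261] [ 0.3548 -0.0443  0.072 ]
top purple [304.9 292. ] [ 17  19 254] [0.3399 0.0452 0.072 ]
top pink [365.7 294.5] [ 19  18 272] [ 0.3314 -0.1473  0.072 ]
top orange [368.1 205.4] [10 10 76] [ 0.6181 -0.1603  0.093 ]
scene green [254.6 209.7] [ 16  15 187] [ 0.4365 -0.2634  0.072 ]
scene blue [293.6 233.9] [ 16  15 199] [ 0.4454 -0.0994  0.072 ]
scene purple [324.7 232. ] [ 17  27 394] [ 0.3822 -0.0268  0.072 ]
scene purple [351.3 241.7] [ 18  27 410] [0.3668 0.0612 0.072 ]
scene purple [366.6 291.9] [ 21  29 476] [0.4979 0.1975 0.072 ]
scene orange [241.  256.2] [ 9  7 54] [ 0.62  -0.158  0.093]
```

View pics/c1.png

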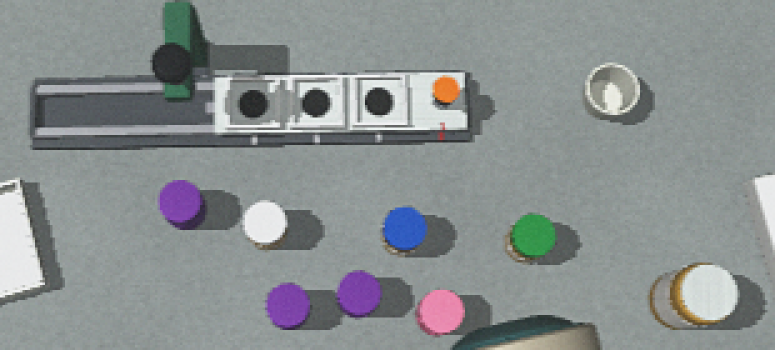

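View pics/c2.png

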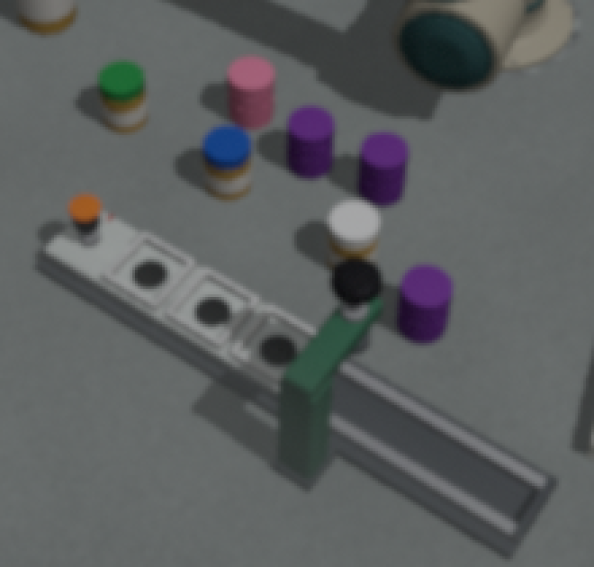

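Crop check: the white, blue and green lids sit on gold upright bodies, while the purple and pink ones are plain cylinders. The choice holds; next I get the slide pose.

```bash
python3 - <<'E'
from m import *
im=cv2.imread('pics/top0.png')[:,:,::-1]
g=im.max(2).astype(int)
k=np.zeros(g.shape,np.uint8);k[198:226,280:352]=(g<60)[198:226,280:352]*255
n,_,st,ce=cv2.connectedComponentsWithStats(k)
P=[]
for i in range(1,n):
    if st[i][4]>30: print(ce[i],st[i],ray('top',*ce[i],.036).round(4))
k=np.zeros(g.shape,np.uint8);k[180:206,245:275]=(g<50)[180:206,245:275]*255
n,_,st,ce=cv2.connectedComponentsWithStats(k)
for i in range(1,n):
    if st[i][4]>30: print('plunger',ce[i],st[i],ray('top',*ce[i],.236).round(4),ray('top',*ce[i],.225).round(4))
# front edge of base
for u,v in ((203,229),(378,226.5),(203.5,202.5),(377,199)): print(ray('top',u,v,.012).round(4))
sc=cv2.imread('pics/scene0.png')[:,:,::-1]
g=sc.max(2)
for box,z in (((330,275,355,295),.23),((255,270,275,290),.036),((280,285,300,303),.036),((305,302,322,317),.036)):
    x0,y0,x1,y1=box;k=np.zeros(g.shape,np.uint8);k[y0:y1,x0:x1]=(g<60)[y0:y1,x0:x1]*255
    n,_,st,ce=cv2.connectedComponentsWithStats(k)
    for i in range(1,n):
        if st[i][4]>25: print('sc',ce[i],st[i],ray('scene',*ce[i],z).round(4))
E
```

```text
[340.7721519  210.24050633] [336 205  10  11  79] [ 0.6177 -0.0743  0.036 ]
[290.79569892 211.16129032] [286 206  11  11  93] [0.615  0.0947 0.036 ]
[315.71604938 210.67901235] [311 206  10  11  81] [0.6164 0.0105 0.036 ]
plunger [259.5754717  195.12264151] [251 188  16  15 106] [0.6091 0.1742 0.236 ] [0.6126 0.1757 0.225 ]
[0.5595 0.3946 0.012 ]
[ 0.5665 -0.2019  0.012 ]
[0.6533 0.3978 0.012 ]
[ 0.6643 -0.2016  0.012 ]
sc [341.45422535 283.83098592] [331 275  22  19 284] [0.6176 0.1831 0.23  ]
sc [265.13846154 281.18461538] [260 278  11   8  65] [ 0.6177 -0.0739  0.036 ]
sc [288.53947368 295.        ] [283 291  12   9  76] [0.6161 0.0115 0.036 ]
sc [312.85321101 309.47706422] [307 305  13  10 109] [0.6148 0.0967 0.036 ]
```

Slide fits: nests a (0.615,0.096), b (0.616,0.011), c (0.618,-0.074), knob (0.619,-0.159), stamp axis (0.6135,0.181). I set out for green, turning the tool so the fingers close along world x.

>>> move_arm --deltas '[[[0.394,-0.222,0,-0.588,-1],[0.394,-0.222,0,-0.588,-1],[0.394,-0.222,0,-0.588,-1],[0.394,-0.222,0,-0.588,-1],[0.394,-0.222,0,-0.588,-1],[0.394,-0.222,0,-0.588,-1],[0.394,-0.222,0,-0.588,-1],[0.394,-0.222,0,-0.588,-1],[0.394,-0.222,0,-0.588,-1],[0.394,-0.222,0,-0.588,-1],[0.394,-0.222,0,-0.588,-1],[0.394,-0.222,0,-0.588,-1]]]' --squeeze 40

```text
clock: 1.3
position: [0.429, -0.2704, 0.2391]
ee_rot: [-0.0, 0.708, 0.706, -0.0]
contact_force: [0.3, -0.2, -0.3]
width: 0.0854
gripper_force: 0.0
```

>>> move_arm --deltas '[[[0,0,0.06,0,-1],[0,0,0.12,0,-1],[0,0,0.18,0,-1],[0,0,0.23,0,-1],[0,0,0.256,0,-1],[0,0,0.256,0,1],[0,0,0.256,0,1],[0,0,0.256,0,1],[0,0,0.256,0,1],[0,0,0.256,0,1],[0,0,0.256,0,1],[0,0,0.256,0,1]]]' --squeeze 40

```text
clock: 2.5
position: [0.4298, -0.2704, 0.0354]
ee_rot: [0.001, 0.707, 0.707, -0.0]
contact_force: [-0.4, 0.7, 5.4]
width: 0.0554
gripper_force: 42.7
```

>>> move_arm --deltas '[[[0,0,-0.06,0,1],[0,0,-0.12,0,1],[0,0,-0.17,0,1],[0.05,0.03,-0.17,0,1],[0.1,0.06,-0.17,0,1],[0.15,0.1,-0.17,0,1],[0.2,0.13,-0.17,0,1],[0.25,0.165,-0.17,0,1],[0.3,0.2,-0.17,0,1],[0.352,0.233,-0.17,0,1],[0.352,0.233,-0.17,0,1],[0.352,0.233,-0.17,0,1]]]'

```text
clock: 3.7
position: [0.6156, 0.0126, 0.1696]
ee_rot: [-0.001, 0.706, 0.708, -0.001]
contact_force: [0.6, -0.6, -1.2]
width: 0.0551
gripper_force: 43.8
```

```bash
python3 - <<'E'
from m import *
s=manip.get_state();print(s['position'],s['width'],s['contact_force'])
t=grab('top','t1.png');c=grab('scene','s1.png')
for col in ('green','blue','white'):
    print(col,[(p,st,ray('top',*p,.072).round(3)) for p,st in blobs(t,col,(260,180,430,300))])
print([(p,st) for p,st in blobs(c,'green',(150,140,420,330))])
a=t[130:290,220:420];b=c[170:330,200:400]
cv2.imwrite('pics/v1.png',cv2.resize(np.hstack([a,b])[:,:,::-1],None,fx=2,fy=2,interpolation=3))
E
```

```text
[0.61560606 0.01256481 0.16959708] 0.05514662747221414 [ 0.64260802 -0.64469973 -1.1811356 ]
green []
blue [(array([351.6, 260.8]), array([ 17,  17, 225], dtype=int32), array([ 0.439, -0.105,  0.072]))]
white [(array([286.1, 188.4]), array([ 6, 18, 62], dtype=int32), array([0.684, 0.109, 0.072])), (array([328.4, 196.8]), array([ 18,  34, 130], dtype=int32), array([ 0.654, -0.032,  0.072])), (array([276.7, 215.7]), array([ 25,  30, 281], dtype=int32), array([0.59 , 0.139, 0.072])), (array([301.3, 202.6]), array([13,  7, 56], dtype=int32), array([0.634, 0.058, 0.072])), (array([295.5, 215.2]), array([ 22,  14, 165], dtype=int32), array([0.591, 0.077, 0.072])), (array([329.6, 223.5]), array([  7,  24, 117], dtype=int32), array([ 0.563, -0.035,  0.072]))]
[(array([290.7, 260.4]), array([ 14,  19, 195], dtype=int32))]
```

View pics/v1.png

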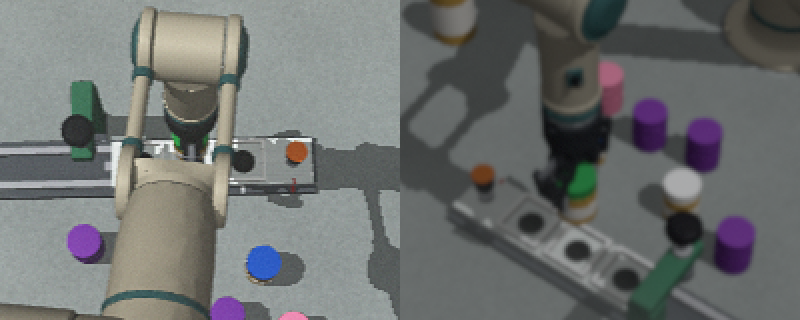

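Tin green is held upright over nest b (scene crop green lid at ~(582,180)), blue and white are undisturbed. Lowering.

>>> move_arm --deltas '[[[0,0.001,0.03,0,1],[0,0.001,0.06,0,1],[0,0.001,0.09,0,1],[0,0.001,0.1,0,1],[0,0.001,0.105,0,1],[0,0.001,0.11,0,1],[0,0.001,0.114,0,1],[0,0.001,0.117,0,1],[0,0.001,0.12,0,1],[0,0.001,0.1225,0,1],[0,0.001,0.1225,0,1],[0,0.001,0.1225,0,1]]]'

```text
clock: 5.0
position: [0.6167, 0.0115, 0.0725]
ee_rot: [0.0, 0.707, 0.707, -0.0]
contact_force: [-0.4, -0.0, -2.0]
width: 0.0551
gripper_force: 43.8
```

>>> move_arm --deltas '[[[0,0,0.001,0,-1],[0,0,0.001,0,-1],[0,0,0.001,0,-1],[0,0,0.001,0,-1],[0,0,0.001,0,-1],[0,0,-0.05,0,-1],[0,0,-0.1,0,-1],[-0.05,-0.07,-0.13,0,-1],[-0.1,-0.14,-0.13,0,-1],[-0.146,-0.2,-0.13,0,-1],[-0.146,-0.222,-0.13,0,-1],[-0.146,-0.222,-0.13,0,-1]]]'

```text
clock: 6.2
position: [0.4345, -0.1061, 0.1765]
ee_rot: [-0.001, 0.708, 0.706, -0.001]
contact_force: [-0.0, 0.7, -0.3]
width: 0.0857
gripper_force: 0.0
```

```bash
python3 - <<'E'
from m import *
s=manip.get_state();print(s['position'],s['width'])
t=grab('top','t2.png');c=grab('scene','s2.png')
for col,z in (('green',.108),('white',.072),('purple',.072)):
    print(col,[(p,st,ray('top',*p,z).round(4)) for p,st in blobs(t,col,(240,180,430,300))])
for col,z in (('green',.108),('blue',.072)):print([(p,st,ray('scene',*p,z).round(4)) for p,st in blobs(c,col,(150,140,420,330))])
E
```

```text
[ 0.43454481 -0.10609039  0.17651129] 0.0856580638324536
green [(array([315.4, 205.2]), array([ 16,  17, 220], dtype=int32), array([0.6149, 0.0112, 0.108 ]))]
white [(array([426.1, 204.4]), array([ 6, 18, 38], dtype=int32), array([ 0.627 , -0.3549,  0.072 ])), (array([350.3, 201.8]), array([ 53,  10, 252], dtype=int32), array([ 0.6367, -0.1042,  0.072 ])), (array([282.9, 216.5]), array([ 88,  24, 377], dtype=int32), array([0.587 , 0.1183, 0.072 ])), (array([301.6, 202.3]), array([14,  7, 58], dtype=int32), array([0.6354, 0.057 , 0.072 ])), (array([347.5, 222.3]), array([ 13,  24, 123], dtype=int32), array([ 0.5668, -0.0937,  0.072 ])), (array([368.9, 230.6]), array([ 40,  35, 758], dtype=int32), array([ 0.5387, -0.1631,  0.072 ])), (array([335.5, 218.4]), array([13,  7, 54], dtype=int32), array([ 0.5801, -0.0546,  0.072 ])), (array([390.7, 239.2]), array([ 13,  24, 128], dtype=int32), array([ 0.5099, -0.2332,  0.072 ])), (array([295.2, 258.3]), array([ 18,  17, 239], dtype=int32), array([0.448 , 0.0768, 0.072 ])), (array([317.7, 291.7]), array([ 12,  17, 107], dtype=int32), array([0.3407, 0.0046, 0.072 ])), (array([330.3, 288.8]), array([11, 11, 86], dtype=int32), array([ 0.3498, -0.0354,  0.072 ]))]
purple [(array([262.3, 251.3]), array([ 18,  20, 274], dtype=int32), array([0.4712, 0.1832, 0.072 ])), (array([335.4, 282.1]), array([15, 10, 74], dtype=int32), array([ 0.371 , -0.0518,  0.072 ])), (array([304.8, 291.4]), array([ 17,  17, 235], dtype=int32), array([0.3418, 0.0455, 0.072 ]))]
[(array([288.3, 282. ]), array([ 19,  17, 245], dtype=int32), array([0.6209, 0.0168, 0.108 ]))]
[(array([293.6, 233.9]), array([ 16,  15, 198], dtype=int32), array([ 0.4454, -0.0994,  0.072 ]))]
```

>>> move_arm --deltas '[[[0,0,0.06,0,-1],[0,0,0.12,0,-1],[0,0,0.16,0,-1],[0,0,0.176,0,-1],[0,0,0.176,0,1],[0,0,0.176,0,1],[0,0,0.176,0,1],[0,0,0.176,0,1],[0,0,0.176,0,1],[0,0,0.176,0,1],[0,0,0.176,0,1],[0,0,0.176,0,1]]]'

```text
clock: 7.5
position: [0.4395, -0.1054, 0.0363]
ee_rot: [0.001, 0.707, 0.707, 0.0]
contact_force: [-0.2, 0.9, 4.3]
width: 0.0552
gripper_force: 42.7
```

>>> move_arm --deltas '[[[0,0,-0.06,0,1],[0,0,-0.12,0,1],[0.01,0.04,-0.15,0,1],[0.02,0.09,-0.15,0,1],[0.03,0.15,-0.15,0,1],[0.039,0.2,-0.15,0,1],[0.039,0.224,-0.15,0,1],[0.039,0.224,-0.15,0,1],[0.039,0.224,-0.12,0,1],[0.039,0.224,-0.09,0,1],[0.039,0.224,-0.07,0,1],[0.039,0.224,-0.07,0,1]]]'

```text
clock: 8.7
position: [0.6145, -0.0738, 0.0887]
ee_rot: [-0.003, 0.707, 0.707, -0.002]
contact_force: [-1.2, -0.7, -2.1]
width: 0.0555
gripper_force: 44.3
```

>>> move_arm --deltas '[[[0,0,0,0,1],[0,0,0,0,1],[0,0,0.006,0,1],[0,0,0.012,0,1],[0,0,0.017,0,1],[0,0,0.021,0,1],[0,0,0.023,0,1],[0,0,0.023,0,1],[0,0,0.023,0,1]]]'

```text
clock: 9.6
position: [0.6184, -0.0742, 0.0733]
ee_rot: [0.0, 0.707, 0.707, -0.0]
contact_force: [0.4, -0.1, -1.7]
width: 0.0554
gripper_force: 44.3
```

>>> move_arm --deltas '[[[0,0,0.001,0,-1],[0,0,0.001,0,-1],[0,0,0.001,0,-1],[0,0,0.001,0,-1],[0,0,0.001,0,-1],[0,0,-0.05,0,-1],[0,0,-0.1,0,-1],[0.04,-0.05,-0.13,0,-1],[0.08,-0.1,-0.13,0,-1],[0.13,-0.15,-0.13,0,-1],[0.18,-0.2,-0.13,0,-1],[0.189,-0.212,-0.13,0,-1]]]'

```text
clock: 10.8
position: [0.4456, 0.0789, 0.1774]
ee_rot: [-0.001, 0.707, 0.707, -0.0]
contact_force: [0.1, 0.2, 0.1]
width: 0.0851
gripper_force: 0.0
```

```bash
python3 - <<'E'
from m import *
s=manip.get_state();print(s['position'],s['width'])
t=grab('top','t3.png');c=grab('scene','s3.png')
for n,im in (('top',t),('scene',c)):
  for col in ('green','blue'):
    print(n,col,[(p,st,ray(n,*p,.108).round(4)) for p,st in blobs(im,col,(200,180,430,320))])
cv2.imwrite('pics/v2.png',cv2.resize(c[170:350,200:400][:,:,::-1],None,fx=2.5,fy=2.5,interpolation=3))
E
```

```text
[0.44562351 0.07889178 0.17742673] 0.08512103622230933
top green [(array([315.8, 204.9]), array([ 16,  17, 205], dtype=int32), array([0.6159, 0.0099, 0.108 ]))]
top blue [(array([341.5, 204.6]), array([ 16,  17, 218], dtype=int32), array([ 0.6167, -0.0728,  0.108 ]))]
scene green [(array([288.2, 282. ]), array([ 19,  17, 247], dtype=int32), array([0.621 , 0.0165, 0.108 ]))]
scene blue [(array([264., 268.]), array([ 18,  17, 229], dtype=int32), array([ 0.6226, -0.0683,  0.108 ]))]
```

View pics/v2.png

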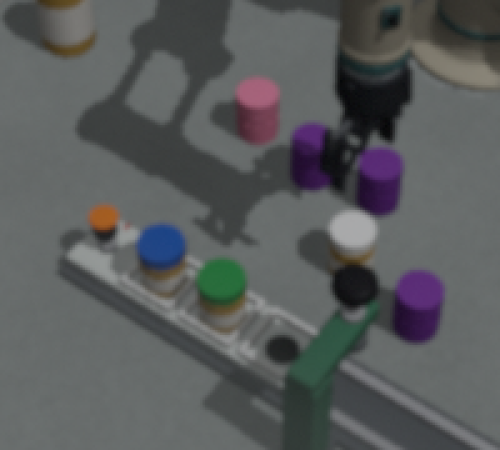

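Blue (162,245) and green (221,280) stand in nests c and b. White (353,232) is unmoved, so I pick it next.

>>> move_arm --deltas '[[[0,0,0.04,0,-1],[0,0,0.1,0,-1],[0,0,0.15,0,-1],[0,0,0.176,0,-1],[0,0,0.176,0,-1],[0,0,0.176,0,1],[0,0,0.176,0,1],[0,0,0.176,0,1],[0,0,0.176,0,1],[0,0,0.176,0,1],[0,0,0.176,0,1],[0,0,0.176,0,1]]]'

```text
clock: 12.1
position: [0.4501, 0.077, 0.0381]
ee_rot: [0.001, 0.707, 0.707, 0.001]
contact_force: [-0.6, -1.5, 6.7]
width: 0.0551
gripper_force: 42.9
```

>>> move_arm --deltas '[[[0,0,-0.06,0,1],[0,0,-0.12,0,1],[0.01,0.04,-0.15,0,1],[0.02,0.09,-0.15,0,1],[0.023,0.15,-0.15,0,1],[0.023,0.2,-0.15,0,1],[0.023,0.208,-0.15,0,1],[0.023,0.208,-0.15,0,1],[0.023,0.208,-0.12,0,1],[0.023,0.208,-0.09,0,1],[0.023,0.208,-0.072,0,1],[0.023,0.208,-0.072,0,1]]]'

```text
clock: 13.3
position: [0.6111, 0.0953, 0.0919]
ee_rot: [-0.002, 0.707, 0.707, -0.003]
contact_force: [-0.7, 0.2, -2.3]
width: 0.0552
gripper_force: 44.3
```

>>> move_arm --deltas '[[[0,0,0,0,1],[0,0,0,0,1],[0,0,0.006,0,1],[0,0,0.012,0,1],[0,0,0.017,0,1],[0,0,0.021,0,1],[0,0,0.022,0,1],[0,0,0.022,0,1],[0,0,0.022,0,1]]]'

```text
clock: 14.2
position: [0.6153, 0.0954, 0.0765]
ee_rot: [0.0, 0.707, 0.707, 0.0]
contact_force: [-0.2, 0.7, -2.1]
width: 0.0555
gripper_force: 44.3
```

>>> move_arm --deltas '[[[0,0,0.0025,0,1],[0,0,0.0025,0,1],[0,0,0.0025,0,-1],[0,0,0.0025,0,-1],[0,0,0.0025,0,-1],[0,0,0.0025,0,-1],[0,0,0.0025,0,-1],[0,0,-0.05,0,-1],[0,0,-0.1,0,-1],[-0.04,0,-0.13,0,-1],[-0.09,0.002,-0.13,0,-1],[-0.14,0.005,-0.13,0,-1]]]'

```text
clock: 15.4
position: [0.6196, -0.0173, 0.1822]
ee_rot: [0.001, 0.707, 0.707, 0.001]
contact_force: [0.2, -0.4, -0.9]
width: 0.0856
gripper_force: 0.0
```

```bash
python3 - <<'E'
from m import *
s=manip.get_state();print(s['position'],s['width'])
t=grab('top','t4.png');c=grab('scene','s4.png')
cv2.imwrite('pics/v3.png',cv2.resize(c[170:350,200:400][:,:,::-1],None,fx=2.5,fy=2.5,interpolation=3))
for n,im,z in (('top',t,.093),('scene',c,.093)): print(n,[(p,st,ray(n,*p,z).round(4)) for p,st in blobs(im,'orange',(200,180,430,320))])
E
```

```text
[ 0.61963815 -0.01734674  0.18219695] 0.08561821591815881
top [(array([368.2, 205.5]), array([ 9, 10, 69], dtype=int32), array([ 0.6178, -0.1606,  0.093 ]))]
scene []
```

View pics/v3.png

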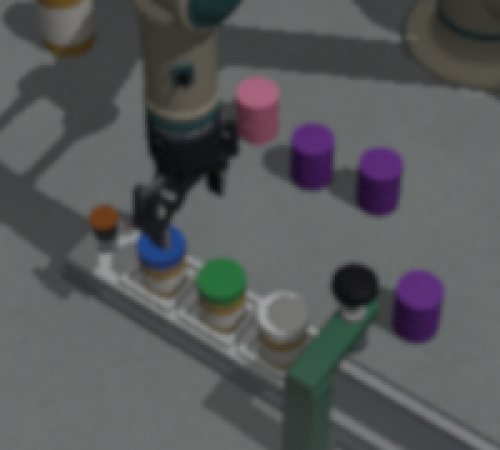

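All three are in nests. Now the knob.

>>> move_arm --deltas '[[[-0.05,0,0,0,-1],[-0.1,0,0,0,-1],[-0.15,0,0,0,-1],[-0.178,0,0,0,-1],[-0.178,0,0.02,0,-1],[-0.178,0,0.06,0,-1],[-0.178,0,0.1,0,-1],[-0.178,0,0.13,0,-1],[-0.178,0,0.147,0,-1],[-0.178,0,0.147,0,-1],[-0.178,0,0.147,0,-1]]]'

```text
clock: 16.6
position: [0.6198, -0.1589, 0.0636]
ee_rot: [0.001, 0.707, 0.707, 0.0]
contact_force: [0.1, -0.7, 0.1]
width: 0.0849
gripper_force: 0.0
```

>>> move_arm --deltas '[[[0,0,0,0,1],[0,0,0,0,1],[0,0,0,0,1],[0,0,0,0,1],[0,0,0,0,1],[0,0,0,0,1],[0,0,0,0,1],[0,0,0,0,1],[0,0,0,0,1],[0,0,0,0,1],[0,0,0,0,1]]]' --squeeze 40

```text
clock: 17.7
position: [0.6194, -0.1592, 0.0639]
ee_rot: [0.001, 0.707, 0.707, 0.0]
contact_force: [-1.0, -0.0, 5.4]
width: 0.0337
gripper_force: 39.2
```

Width 34 mm suggests the flange rim; regrasp 6 mm lower.

>>> move_arm --deltas '[[[0,0,0,0,-1],[0,0,0,0,-1],[0,0,0,0,-1],[0,0,0.008,0,-1],[0,0,0.008,0,1],[0,0,0.008,0,1],[0,0,0.008,0,1],[0,0,0.008,0,1],[0,0,0.008,0,1],[0,0,0.008,0,1],[0,0,0.008,0,1],[0,0,0.008,0,1]]]'

```text
clock: 18.9
position: [0.6193, -0.1591, 0.0567]
ee_rot: [0.0, 0.707, 0.707, 0.0]
contact_force: [0.7, -0.1, 0.6]
width: 0.031
gripper_force: 39.4
```

>>> move_arm --deltas '[[[0,0,-0.005,0,1],[0,0,-0.01,0,1],[0,0,-0.015,0,1],[0,0,-0.02,0,1],[0,0,-0.021,0,1],[0,0,-0.021,0,1]]]' --squeeze 60

```text
clock: 19.5
position: [0.6192, -0.159, 0.0732]
ee_rot: [0.0, 0.707, 0.707, 0.0]
contact_force: [3.4, 0.2, -7.4]
width: 0.0305
gripper_force: 59.8
```

>>> move_arm --deltas '[[[0.02,0,0,0,1],[0.04,0,0,0,1],[0.06,-0.001,0,0,1],[0.08,-0.001,0,0,1],[0.1,-0.0017,0,0,1],[0.106,-0.0017,0,0,1],[0.106,-0.0017,0,0,1],[0.106,-0.0017,0,0,1],[0.106,-0.0017,0,0,1]]]'

```text
clock: 20.4
position: [0.6177, -0.0741, 0.0732]
ee_rot: [-0.0, 0.707, 0.707, 0.0]
contact_force: [3.6, 2.0, -7.4]
width: 0.0304
gripper_force: 59.9
```

>>> move_arm --deltas '[[[0,0,0.005,0,1],[0,0,0.01,0,1],[0,0,0.015,0,1],[0,0,0.021,0,1],[0,0,0.021,0,1],[0,0,0.021,0,1]]]'

```text
clock: 21.0
position: [0.6178, -0.0746, 0.0568]
ee_rot: [0.0, 0.707, 0.707, -0.0]
contact_force: [1.5, 0.2, -1.9]
width: 0.0304
gripper_force: 60.0
```

>>> move_arm --deltas '[[[0,0,0,0,-1],[0,0,0,0,-1],[0,0,0,0,-1],[0,0,0,0,-1],[0,0,-0.06,0,-1],[0,0,-0.12,0,-1],[0,0,-0.18,0,-1],[0,0,-0.24,0,-1],[0,0,-0.27,0,1],[0.05,0,-0.27,0,1],[0.1,-0.003,-0.27,0,1],[0.15,-0.005,-0.27,0,1]]]'

```text
clock: 22.2
position: [0.6134, 0.0467, 0.2729]
ee_rot: [0.0, 0.708, 0.706, 0.0]
contact_force: [0.4, 0.0, 0.0]
width: 0.0283
gripper_force: 0.0
```

>>> move_arm --deltas '[[[0.06,0,0,0,1],[0.12,0,0,0,1],[0.168,0,0,0,1],[0.168,0,0,0,1],[0.168,0,0,0,1],[0.168,0,0,0,1]]]'

```text
clock: 22.8
position: [0.6137, 0.1793, 0.2724]
ee_rot: [0.0, 0.707, 0.707, -0.0]
contact_force: [-0.3, 0.3, -0.2]
width: 0.0001
gripper_force: 0.0
```

```bash
python3 - <<'E'
from m import *
s=manip.get_state();print(s['position'],s['width'])
t=grab('top','t5.png');c=grab('scene','s5.png')
for n,im,z in (('top',t,.093),('scene',c,.093)): print(n,[(p,st,ray(n,*p,z).round(4)) for p,st in blobs(im,'orange',(200,180,430,320))])
for n,im in (('top',t),('scene',c)):
  for col in ('green','blue'):
    print(n,col,[(p,ray(n,*p,.108).round(4)) for p,st in blobs(im,col,(200,180,430,320))])
a=t[130:290,220:420];b=c[220:380,240:440]
cv2.imwrite('pics/v4.png',cv2.resize(np.hstack([a,b])[:,:,::-1],None,fx=2,fy=2,interpolation=3))
E
```

```text
[0.61373009 0.17928165 0.27239582] 9.960850755172882e-05
top [(array([342. , 206.4]), array([ 9, 10, 58], dtype=int32), array([ 0.615 , -0.0753,  0.093 ]))]
scene []
top green [(array([289.2, 205.6]), array([0.6138, 0.0956, 0.108 ]))]
top blue [(array([315.5, 205.3]), array([0.6146, 0.0109, 0.108 ]))]
scene green [(array([312.9, 296.8]), array([0.6208, 0.1003, 0.108 ]))]
scene blue [(array([288. , 281.7]), array([0.6205, 0.0155, 0.108 ]))]
```

View pics/v4.png

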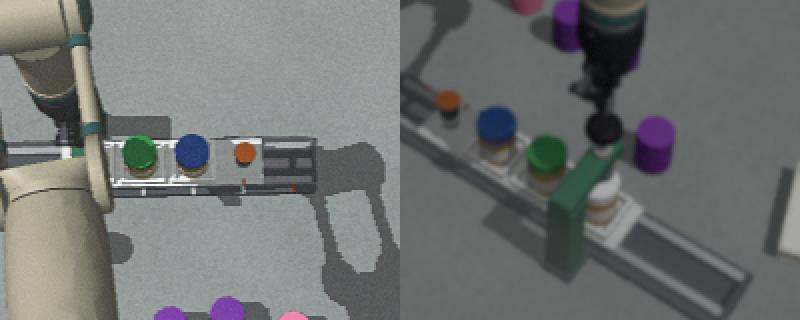

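White is under the stamp, with the carriage shifted 85 mm and the knob down. Press.

>>> move_arm --deltas '[[[0,0,0.03,0,1],[0,0,0.04,0,1],[0,0,0.046,0,1],[0,0,0.052,0,1],[0,0,0.058,0,1],[0,0,0.064,0,1],[0,0,0.067,0,1],[0,0,0.067,0,1]]]'

```text
clock: 23.7
position: [0.614, 0.1788, 0.2242]
ee_rot: [0.002, 0.708, 0.707, 0.001]
contact_force: [-6.5, -3.4, 18.7]
width: 0.0002
gripper_force: 9.3
```

>>> move_arm --deltas '[[[0,0,0,0,1],[0,0,0,0,1],[0,0,0,0,1],[0,0,0,0,1],[0,0,0,0,1],[0,0,0,0,1],[0,0,-0.02,0,1],[0,0,-0.05,0,1],[0,0,-0.07,0,1],[-0.05,0,-0.07,0,1],[-0.1,0.001,-0.07,0,-1],[-0.15,0.002,-0.07,0,-1]]]'

```text
clock: 24.9
position: [0.6151, 0.0589, 0.2754]
ee_rot: [0.0, 0.707, 0.707, 0.0]
contact_force: [2.0, 0.5, 0.3]
width: 0.0282
gripper_force: 0.0
```

>>> move_arm --deltas '[[[-0.06,0.001,0,0,-1],[-0.12,0.003,0,0,-1],[-0.168,0.003,0,0,-1],[-0.168,0.003,0,0,-1],[-0.168,0.003,0.06,0,-1],[-0.168,0.003,0.12,0,-1],[-0.168,0.003,0.17,0,-1],[-0.168,0.003,0.22,0,-1],[-0.168,0.003,0.25,0,-1],[-0.168,0.003,0.273,0,-1],[-0.168,0.003,0.273,0,-1],[-0.168,0.003,0.273,0,-1]]]'

```text
clock: 26.1
position: [0.618, -0.0739, 0.0568]
ee_rot: [-0.0, 0.707, 0.707, 0.0]
contact_force: [-0.5, -1.1, 1.1]
width: 0.0852
gripper_force: 0.0
```

>>> move_arm --deltas '[[[0,0,0,0,1],[0,0,0,0,1],[0,0,0,0,1],[0,0,0,0,1],[0,0,0,0,1],[0,0,0,0,1],[0,0,0,0,1],[0,0,0,0,1]]]' --squeeze 60

```text
clock: 26.9
position: [0.6179, -0.0743, 0.0575]
ee_rot: [0.0, 0.707, 0.707, 0.0]
contact_force: [-1.8, 0.7, 6.0]
width: 0.03
gripper_force: 58.6
```

>>> move_arm --deltas '[[[0,0,-0.008,0,1],[0,0,-0.015,0,1],[0,0,-0.021,0,1],[0,0,-0.021,0,1],[0.02,0,-0.021,0,1],[0.04,-0.001,-0.021,0,1],[0.06,-0.001,-0.021,0,1],[0.08,-0.0015,-0.021,0,1],[0.1,-0.0017,-0.021,0,1],[0.106,-0.0017,-0.021,0,1],[0.106,-0.0017,-0.021,0,1],[0.106,-0.0017,-0.021,0,1]]]'

```text
clock: 28.1
position: [0.6162, 0.0113, 0.0732]
ee_rot: [-0.0, 0.707, 0.707, 0.0]
contact_force: [2.0, 0.7, -7.1]
width: 0.0302
gripper_force: 59.9
```

>>> move_arm --deltas '[[[0,0,0.005,0,1],[0,0,0.01,0,1],[0,0,0.015,0,1],[0,0,0.021,0,1],[0,0,0.021,0,1],[0,0,0.021,0,1]]]'

```text
clock: 28.7
position: [0.6164, 0.0102, 0.0576]
ee_rot: [0.0, 0.707, 0.707, -0.0]
contact_force: [-1.8, 0.7, 4.6]
width: 0.0304
gripper_force: 60.1
```

>>> move_arm --deltas '[[[0,0,0,0,-1],[0,0,0,0,-1],[0,0,0,0,-1],[0,0,0,0,-1],[0,0,-0.06,0,-1],[0,0,-0.12,0,-1],[0,0,-0.18,0,-1],[0,0,-0.24,0,-1],[0,0,-0.27,0,1],[0,0,-0.27,0,1],[0.06,-0.003,-0.27,0,1],[0.11,-0.003,-0.27,0,1]]]'

```text
clock: 29.9
position: [0.6133, 0.0991, 0.2711]
ee_rot: [-0.001, 0.708, 0.706, -0.001]
contact_force: [0.7, 1.2, -0.4]
width: 0.028
gripper_force: 0.0
```

>>> move_arm --deltas '[[[0.06,0,0,0,1],[0.103,0,0,0,1],[0.103,0,0,0,1],[0.103,0,0,0,1],[0.103,0,0,0,1]]]'

```text
clock: 30.4
position: [0.6138, 0.18, 0.2714]
ee_rot: [-0.0, 0.708, 0.707, -0.001]
contact_force: [0.1, -0.6, 0.5]
width: 0.0004
gripper_force: 0.0
```

```bash
python3 - <<'E'
from m import *
s=manip.get_state();print(s['position'],s['width'])
t=grab('top','t6.png');c=grab('scene','s6.png')
for n,im,z in (('top',t,.093),('scene',c,.093)): print(n,[(p,st,ray(n,*p,z).round(4)) for p,st in blobs(im,'orange',(200,180,430,320))])
for n,im in (('top',t),('scene',c)):
  for col in ('green','blue'):
    print(n,col,[(p,ray(n,*p,.108).round(4)) for p,st in blobs(im,col,(200,180,430,320))])
a=t[130:290,220:420];b=c[220:380,240:440]
cv2.imwrite('pics/v5.png',cv2.resize(np.hstack([a,b])[:,:,::-1],None,fx=2,fy=2,interpolation=3))
E
```

```text
[0.61376837 0.17997299 0.27140543] 0.000365988777622008
top [(array([316.3, 206.9]), array([ 9, 10, 55], dtype=int32), array([0.6135, 0.0084, 0.093 ]))]
scene []
top green []
top blue [(array([289.4, 205.5]), array([0.6142, 0.0949, 0.108 ]))]
scene green [(array([341.8, 314.4]), array([0.6213, 0.1942, 0.108 ]))]
scene blue [(array([312.7, 296.6]), array([0.6206, 0.0995, 0.108 ]))]
```

View pics/v5.png

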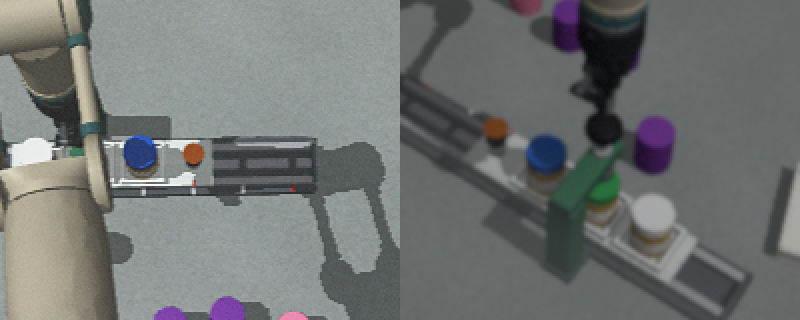

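Green is under the stamp; blue now reads where green was before, so it is in the notch. Press and hold.

>>> move_arm --deltas '[[[0,0,0.03,0,1],[0,0,0.04,0,1],[0,0,0.046,0,1],[0,0,0.052,0,1],[0,0,0.058,0,1],[0,0,0.064,0,1],[0,0,0.067,0,1],[0,0,0.067,0,1]]]'

```text
clock: 31.3
position: [0.6142, 0.1797, 0.2242]
ee_rot: [0.002, 0.707, 0.707, 0.001]
contact_force: [-5.0, -3.5, 19.3]
width: 0.0002
gripper_force: 9.3
```

>>> move_arm --deltas '[[[0,0,0,0,1],[0,0,0,0,1],[0,0,0,0,1],[0,0,0,0,1],[0,0,0,0,1],[0,0,0,0,1]]]'

```text
clock: 31.9
position: [0.6142, 0.1797, 0.2241]
ee_rot: [0.002, 0.708, 0.707, 0.001]
contact_force: [-5.0, -4.4, 18.8]
width: -0.0002
gripper_force: 9.3
```

>>> move_arm --deltas '[[[0,0,-0.02,0,1],[0,0,-0.05,0,1],[0,0,-0.07,0,1],[-0.05,0,-0.07,0,1],[-0.1,0.001,-0.07,0,-1],[-0.15,0.002,-0.07,0,-1],[-0.2,0.003,-0.07,0,-1],[-0.213,0.003,-0.07,0,-1],[-0.213,0.003,-0.07,0,-1],[-0.213,0.003,-0.07,0,-1]]]'

```text
clock: 32.9
position: [0.6163, 0.0113, 0.275]
ee_rot: [-0.0, 0.707, 0.707, 0.0]
contact_force: [0.2, 0.5, -0.7]
width: 0.0848
gripper_force: 0.0
```

Down, grip, lift, slide, lower.

>>> move_arm --deltas '[[[0,0,0.06,0,-1],[0,0,0.12,0,-1],[0,0,0.17,0,-1],[0,0,0.22,0,-1],[0,0,0.25,0,-1],[0,0,0.272,0,-1],[0,0,0.272,0,-1],[0,0,0.272,0,-1]]]'

```text
clock: 33.7
position: [0.6167, 0.012, 0.0575]
ee_rot: [-0.0, 0.707, 0.707, 0.0]
contact_force: [-0.0, -0.3, 0.9]
width: 0.0855
gripper_force: 0.0
```

>>> move_arm --deltas '[[[0,0,0,0,1],[0,0,0,0,1],[0,0,0,0,1],[0,0,0,0,1],[0,0,0,0,1],[0,0,0,0,1],[0,0,0,0,1],[0,0,0,0,1]]]' --squeeze 60

```text
clock: 34.5
position: [0.6164, 0.0106, 0.0582]
ee_rot: [0.0, 0.707, 0.707, 0.0]
contact_force: [-1.9, 0.7, 6.5]
width: 0.0302
gripper_force: 59.8
```

>>> move_arm --deltas '[[[0,0,-0.008,0,1],[0,0,-0.015,0,1],[0,0,-0.021,0,1],[0,0,-0.021,0,1],[0.02,0,-0.021,0,1],[0.04,-0.001,-0.021,0,1],[0.06,-0.001,-0.021,0,1],[0.08,-0.0015,-0.021,0,1],[0.1,-0.0017,-0.021,0,1],[0.106,-0.0017,-0.021,0,1],[0.106,-0.0017,-0.021,0,1],[0.106,-0.0017,-0.021,0,1]]]'

```text
clock: 35.7
position: [0.6148, 0.0963, 0.074]
ee_rot: [-0.001, 0.707, 0.707, 0.0]
contact_force: [1.6, 1.2, -7.8]
width: 0.03
gripper_force: 63.7
```

>>> move_arm --deltas '[[[0,0,0.005,0,1],[0,0,0.01,0,1],[0,0,0.015,0,1],[0,0,0.021,0,1],[0,0,0.021,0,1],[0,0,0.021,0,1]]]'

```text
clock: 36.3
position: [0.615, 0.0952, 0.0583]
ee_rot: [0.0, 0.707, 0.707, 0.0]
contact_force: [-2.2, 1.5, 2.7]
width: 0.0299
gripper_force: 64.6
```

>>> move_arm --deltas '[[[0,0,0,0,-1],[0,0,0,0,-1],[0,0,0,0,-1],[0,0,0,0,-1],[0,0,-0.06,0,-1],[0,0,-0.12,0,-1],[0,0,-0.18,0,-1],[0,0,-0.24,0,-1],[0,0,-0.27,0,1],[0,0,-0.27,0,1],[0.03,-0.001,-0.27,0,1],[0.06,-0.001,-0.27,0,1]]]'

```text
clock: 37.5
position: [0.6138, 0.1433, 0.2721]
ee_rot: [-0.0, 0.708, 0.706, -0.001]
contact_force: [-0.7, -0.2, 0.1]
width: 0.0283
gripper_force: 0.0
```

>>> move_arm --deltas '[[[0.046,0,0,0,1],[0.046,0,0,0,1],[0.046,0,0,0,1],[0.046,0,0,0,1],[0.046,0,0,0,1]]]'

```text
clock: 38.0
position: [0.6143, 0.1792, 0.2728]
ee_rot: [-0.0, 0.708, 0.707, -0.001]
contact_force: [0.4, -0.4, -0.4]
width: 0.0001
gripper_force: 0.0
```

```bash
python3 - <<'E'
from m import *
s=manip.get_state();print(s['position'],s['width'])
t=grab('top','t7.png');c=grab('scene','s7.png')
for n,im,z in (('top',t,.093),): print(n,[(p,st,ray(n,*p,z).round(4)) for p,st in blobs(im,'orange',(200,180,430,320),15)])
for col in ('green','blue'):
    print(col,[(p,ray('scene',*p,.108).round(4)) for p,st in blobs(c,col,(200,180,430,360))])
a=t[130:290,220:420];b=c[220:380,240:440]
cv2.imwrite('pics/v6.png',cv2.resize(np.hstack([a,b])[:,:,::-1],None,fx=2,fy=2,interpolation=3))
E
```

```text
[0.61425703 0.17922026 0.27277003] 0.00011289671784056557
top [(array([290.1, 207. ]), array([ 9, 10, 60], dtype=int32), array([0.6134, 0.0936, 0.093 ]))]
green [(array([366.6, 327.6]), array([0.6169, 0.2679, 0.108 ]))]
blue [(array([341.9, 314.9]), array([0.6224, 0.1952, 0.108 ]))]
```

View pics/v6.png

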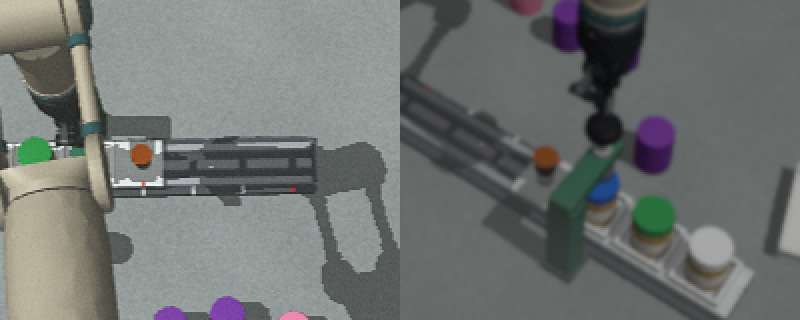

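Blue is under the stamp with the knob down; all three stand. Press.

>>> move_arm --deltas '[[[0,0,0.03,0,1],[0,0,0.04,0,1],[0,0,0.046,0,1],[0,0,0.052,0,1],[0,0,0.058,0,1],[0,0,0.064,0,1],[0,0,0.068,0,1],[0,0,0.068,0,1]]]'

```text
clock: 38.9
position: [0.6143, 0.1795, 0.2241]
ee_rot: [0.002, 0.707, 0.707, 0.001]
contact_force: [-6.0, -2.4, 19.5]
width: 0.0004
gripper_force: 9.4
```

>>> move_arm --deltas '[[[0,0,0,0,1],[0,0,0,0,1],[0,0,0,0,1],[0,0,0,0,1],[0,0,0,0,1],[0,0,0,0,1]]]'

```text
clock: 39.5
position: [0.6143, 0.1795, 0.2242]
ee_rot: [0.002, 0.707, 0.707, 0.001]
contact_force: [-5.8, -2.9, 18.9]
width: 0.0002
gripper_force: 9.3
```

>>> move_arm --deltas '[[[0,0,-0.02,0,1],[0,0,-0.05,0,1],[0,0,-0.071,0,1],[-0.05,0,-0.071,0,1],[-0.1,0.001,-0.071,0,-1],[-0.106,0.001,-0.071,0,-1],[-0.106,0.001,-0.071,0,-1],[-0.106,0.001,-0.071,0,-1],[-0.106,0.001,-0.071,0,-1]]]'

```text
clock: 40.4
position: [0.615, 0.0966, 0.2756]
ee_rot: [-0.0, 0.707, 0.707, 0.0]
contact_force: [0.1, -0.1, 0.3]
width: 0.0726
gripper_force: 0.0
```

>>> move_arm --deltas '[[[0,0,0.06,0,-1],[0,0,0.12,0,-1],[0,0,0.17,0,-1],[0,0,0.22,0,-1],[0,0,0.25,0,-1],[0,0,0.273,0,-1],[0,0,0.273,0,-1],[0,0,0.273,0,-1]]]'

```text
clock: 41.2
position: [0.6153, 0.0963, 0.0574]
ee_rot: [-0.0, 0.707, 0.707, -0.0]
contact_force: [1.2, -0.5, 0.8]
width: 0.0853
gripper_force: 0.0
```

>>> move_arm --deltas '[[[0,0,0,0,1],[0,0,0,0,1],[0,0,0,0,1],[0,0,0,0,1],[0,0,0,0,1],[0,0,0,0,1],[0,0,0,0,1],[0,0,0,0,1]]]' --squeeze 60

```text
clock: 42.0
position: [0.6149, 0.0954, 0.0582]
ee_rot: [0.0, 0.707, 0.707, 0.0]
contact_force: [-2.1, -0.1, 6.5]
width: 0.0303
gripper_force: 59.9
```

>>> move_arm --deltas '[[[0,0,-0.008,0,1],[0,0,-0.015,0,1],[0,0,-0.021,0,1],[0,0,-0.021,0,1],[-0.015,0,-0.021,0,1],[-0.035,0.001,-0.021,0,1],[-0.06,0.001,-0.021,0,1],[-0.085,0.0015,-0.021,0,1],[-0.11,0.0018,-0.021,0,1],[-0.13,0.0022,-0.021,0,1],[-0.145,0.0024,-0.021,0,1],[-0.16,0.0027,-0.021,0,1]]]'

```text
clock: 43.2
position: [0.617, -0.0334, 0.0739]
ee_rot: [-0.0, 0.707, 0.707, 0.0]
contact_force: [1.1, 2.3, -7.9]
width: 0.0303
gripper_force: 63.7
```

>>> move_arm --deltas '[[[-0.02,0.0003,0,0,1],[-0.04,0.0007,0,0,1],[-0.065,0.001,0,0,1],[-0.09,0.0015,0,0,1],[-0.115,0.002,0,0,1],[-0.135,0.0023,0,0,1],[-0.15,0.0025,0,0,1],[-0.158,0.0026,0,0,1],[-0.158,0.0026,0,0,1],[-0.158,0.0026,0,0,1],[-0.158,0.0026,0,0,1]]]'

```text
clock: 44.3
position: [0.6192, -0.1592, 0.0742]
ee_rot: [0.0, 0.707, 0.707, -0.0]
contact_force: [1.5, -0.4, -7.3]
width: 0.0305
gripper_force: 63.8
```

>>> move_arm --deltas '[[[0,0,0.005,0,1],[0,0,0.01,0,1],[0,0,0.015,0,1],[0,0,0.021,0,1],[0,0,0.021,0,1],[0,0,0.021,0,1]]]'

```text
clock: 44.9
position: [0.6193, -0.1592, 0.0582]
ee_rot: [0.0, 0.707, 0.707, 0.0]
contact_force: [-0.3, 0.3, 1.9]
width: 0.0303
gripper_force: 64.4
```

>>> move_arm --deltas '[[[0,0,0,0,-1],[0,0,0,0,-1],[0,0,0,0,-1],[0,0,0,0,-1],[0,0,-0.06,0,-1],[0,0,-0.12,0,-1],[0,0,-0.18,0,-1],[-0.05,-0.03,-0.18,0,-1],[-0.1,-0.07,-0.18,0,-1],[-0.15,-0.12,-0.18,0,-1],[-0.15,-0.12,-0.18,0,-1]]]'

```text
clock: 46.0
position: [0.5195, -0.2824, 0.2015]
ee_rot: [-0.0, 0.709, 0.705, -0.002]
contact_force: [0.5, 0.2, 0.2]
width: 0.0857
gripper_force: 0.0
```

```bash
python3 - <<'E'
from m import *
s=manip.get_state();print(s['position'],s['width'])
t=grab('top','t8.png');c=grab('scene','s8.png')
print([(p,st,ray('top',*p,.093).round(4)) for p,st in blobs(t,'orange',(200,180,430,320),15)])
for n,im in (('top',t),('scene',c)):
  for col in ('green','blue'):
    print(n,col,[(p,ray(n,*p,.108).round(4)) for p,st in blobs(im,col,(200,180,430,320))])
a=t[130:290,220:420];b=c[200:360,210:410]
cv2.imwrite('pics/v7.png',cv2.resize(np.hstack([a,b])[:,:,::-1],None,fx=2,fy=2,interpolation=3))
E
```

```text
[ 0.51953328 -0.28235651  0.20153578] 0.08572713531990701
[(array([368.3, 205.4]), array([10, 10, 81], dtype=int32), array([ 0.6181, -0.161 ,  0.093 ]))]
top green [(array([315.2, 204.7]), array([0.6166, 0.0119, 0.108 ]))]
top blue [(array([342.1, 204.6]), array([ 0.6167, -0.0748,  0.108 ]))]
scene green [(array([287.8, 282.2]), array([0.6222, 0.0161, 0.108 ]))]
scene blue [(array([263.6, 267.7]), array([ 0.6224, -0.0698,  0.108 ]))]
```

View pics/v7.png

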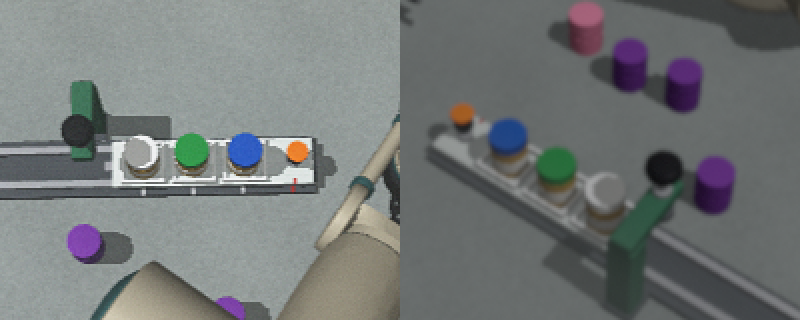

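The carriage is home with the knob at its starting pixel (368,205). All three tins stand and the plunger is up, so I hand in.

```bash
python3 -c "
from rig import manip
print(manip.sign_off())"
```

```text
the job is handed in; nothing more can be done
None
```

I loaded the white, green and blue tins (no red tin was on the counter), stamped them in that order, slid the carriage home with its pin down and handed the job in at about 46 s; the hand-in gave no verdict.

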